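Check the waffle iron's plate with the infrared thermometer

TASK

The waffle iron is hot: lift its lid all the way back until it leans on its stop by itself, easing it down there rather than letting it drop. Then take the infrared thermometer from the bar mat, point its lens from above, 10 to 25 cm away, at the middle of the lower plate, hold it steady there for two seconds, and lay it down again on its side on the mat. Touch neither of the hot plates, do not drop the thermometer, and leave the other things where they are.

Things in the scene. Friction and masses are not known exactly. Their poses are not given: they have to be found in the camera images.
- waffle_iron: Round countertop waffle iron, fixed, brushed steel: casing 240 deep (x = -115 to +125 mm) x 220 wide (y), its top at 72 mm; shut, it is 136 mm high. Origin on the counter straight under the middle of the plates; z up; -x is its front (control panel, lid handle), +x its rear (hinge).
- iron_lid (a joint): Lid angle in rad: 0 shut, 1.75 leaning back on its stop, past upright. The lid turns about the iron's y axis, its front rising and going over to the rear. Steel dome 184 mm across, 41 mm high; 0.85 kg with its plate. The hinge is nearly free: let go below about 1.4 rad it falls shut, above 1.5 it falls back on the stop. It must not arrive at either end faster than 1.4 rad/s.
- lid_handle (a point): Middle of the lid's black handle: a bar 66 mm long (iron's x), 24 wide (y), 20 thick, standing out from the lid's front rim (rim 43 mm from this point). Axes of the lid (of the iron when shut). Shut: 135 mm in front (-x) of the iron's origin, 113 mm above the counter; it swings up to 339 mm. Gripped across its width from above it can turn between the pads as the lid swings.
- lid_hinge (a point): Middle of the hinge pin, which runs along the iron's y: 108 mm behind (+x) the iron's origin, 95 mm above the counter. From it the handle's middle is 243 mm towards the front and 18 mm up when shut.
- plate_centre (a point): The place to measure: middle of the lower plate's ribbed top, 86 mm above the counter, straight above the iron's origin. The lower plate is a dark cast disc 166 mm across, ribs up to 88 mm; the upper plate is the same disc under the lid. Both are hot, not to be touched. z up.
- thermometer: Pistol-shaped infrared thermometer, 0.17 kg, always reading (no trigger to pull), lying on its side, 40 mm thick. z up, origin on its underside; barrel along x, 45 mm across y (y = -22.5 to 22.5), flat sides, x = -56 to 48 mm, then the lens collar; pistol grip to +y from the rear (x = -70 to -17, to y = 118), trigger x = -22 to -9. Barrel free to grip across y at x = 5 to 45 mm.
- lens (a point): Middle of the lens, the thermometer's front end: x = 73, y = 0, z = 20 mm in the thermometer's frame, same axes; the beam goes out along +x. The round black lens collar is 37 mm across, x = 46 to 72 mm. The thermometer's centre of mass is about x = -14, y = 25, z = 20 mm.
- bar_mat: Grey-brown rubber bar mat, 240 (x) x 360 (y) x 6 mm thick, fixed. Origin under its middle, z up. The thermometer, the milk jug and the tamper are on it.
- milk_jug: Bystander: steel milk jug, 82 mm across, 100 mm high, on the mat. Origin under its middle.
- tamper: Bystander: coffee tamper, 58 mm across, 85 mm high, on the mat. Origin under its middle.
- cup: Bystander: white mug, 76 mm across, 65 mm high, beside the iron. Origin under its middle.
- spatula: Bystander: spatula with a wooden handle, 260 mm long, lying beside the iron. Origin at its middle, along x.
- sugar_jar: Bystander: glass sugar jar with steel spout, 76 mm across, 145 mm high. Origin under its middle.
- syrup: Bystander: amber syrup bottle with a pump, 74 mm across, 250 mm high. Origin under its middle.
- plate: Bystander: white plate, 170 mm across, 20 mm high. Origin under its middle.
Mind the look-alikes: they are no part of the job. What is shaped like the thermometer but green or red is not meant.

How it is judged:
On the way, in this order (a step that is already met when the one before it is completed fails the run):
1. the lid leans back on its stop (value of joint iron_lid above 1.68 rad), for 0.3 s.
2. lid open, the beam from above passes within 25 mm of the plate's middle, lens 90 to 270 mm away, 30 degrees or more to the plate, thermometer still for 1.5 s (value of joint iron_lid above 1.68 rad and x of plate_centre in the frame of lens between 0.09 and 0.27 m and y of plate_centre in the frame of lens between -0.025 and 0.025 m and z of plate_centre in the frame of lens between -0.025 and 0.025 m and angle between the x axis of thermometer and the z axis of waffle_iron, either way round below 1.05 rad and linear speed of thermometer below 0.03 m/s and angular speed of thermometer below 0.2 rad/s), for 1.5 s.
At the end, for the whole second after the job is handed in: The lid leans on its stop (within 0.07 rad of 1.75) and the thermometer lies flat (within 0.12 rad) on either side on the bar mat, its origin inside the mat's outline, let go and at rest (value of joint iron_lid above 1.68 rad and x of thermometer in the frame of bar_mat between -0.12 and 0.12 m and y of thermometer in the frame of bar_mat between -0.18 and 0.18 m and ((z of thermometer in the frame of bar_mat between 0.002 and 0.012 m and angle between thermometer's own z axis and vertical below 0.12 rad) or (z of thermometer in the frame of bar_mat between 0.04 and 0.052 m and angle between thermometer's own z axis and vertical above 3.02 rad)) and linear speed of thermometer below 0.02 m/s and contact force between the fingers and thermometer below 0.1 N); the robot touches nothing.
It fails at once if the lid strikes its stop or falls shut faster than 1.45 rad/s ((value of joint iron_lid above 1.65 rad and velocity of joint iron_lid above 1.45 rad/s) or (value of joint iron_lid below 0.12 rad and velocity of joint iron_lid below -1.45 rad/s)).
It fails at once if a hot plate is touched (more than 1 N) (contact force between any of waffle_iron_c0, iron_lid_c0 and anything else above 1 N).
It fails at once if the thermometer is dropped (faster than 0.6 m/s out of the fingers) (linear speed of thermometer above 0.6 m/s and contact force between the fingers and thermometer below 0.1 N).
It fails at once if one of the other things is moved more than 30 mm or tipped (distance of any of milk_jug, tamper, cup, spatula, sugar_jar, syrup, plate from where it was at the start of the episode above 0.03 m or angle between any of milk_jug, tamper, cup, spatula, sugar_jar, syrup, plate's own z axis and vertical above 0.35 rad).
It also fails if it takes over 69 s, if anything falls off the work surface, if the arm or the gripper's body presses on something with over 40 N, if the wrist force passes 120 N, or if a joint passes its speed limit or range.

ROBOT

A 6-joint arm with a two-finger parallel gripper is mounted at the origin on the work surface. World frame = base frame: x ahead of the robot, y to its left, z up, the work surface at z = 0. Lengths are in m, angles in rad, forces in N, time in s.
With the tool pointing down it reaches from about 0.35 to 0.775 m from the base axis. Payload 7.3 kg.
Tool frame: the origin (TCP) lies midway between the tips of the shut fingers; the grasp point (between the pads) lies 19 mm behind it (tcp_to_grasp is the distance from the TCP to the grasp point, in m); z points along the fingers, y is the line along which they close (so a half turn about z gives the same grasp; the last joint's range is limited). The gripper opens to 92 mm and grips with 3 to 60 N. Pads are 19 mm wide; open, the fingers measure 130 mm over their backs; the gripper's body (75 mm by 190 mm) begins 47 mm behind the grasp point.
Start: joints at [-1.269, 0.342, 1.524, -0, 1.275, -0.146], TCP at [0.227, -0.473, 0.227] pointing down, gripper open.
Joint ranges: [-2.53, 2.53], [-0.77, 2.02], [0.04, 2.7], [-1, 4.14], [0.28, 2.66], [-3.11, 3.11]. Speed limits (rad/s): [2.57, 2.57, 3.14, 3.14, 3.14, 3.14].

INTERFACE

Orientations are given as [roll, pitch, yaw] about the fixed x, y, z axes, in that order (R = Rz(yaw) Ry(pitch) Rx(roll)).
In Python, from cell import observe, read_camera, calibration, hand_in, tcp_to_grasp gives the robot as it stands.
- The arm moves only by the tool send_rows, never from a script. Its argument "targets" is a list of rows, each a list of 5 numbers: the opening, from 0 (shut) to 1 (fully open), then the shift along the world's x, y, z in m, then the turn about the world's z in rad. A call has 1 to 5 rows; each row shifts and turns the commanded pose from where the row before left it; what a row does not reach is not made up. A row lasts 1/10 s, in which the tool goes at most 50 mm and 8.59 degrees, less where a joint would pass 70% of its speed; a pose out of reach is approached as far as the arm can. A call is refused whole if a number of a shift passes 0.05 or a number of a turn 0.15, either way. A call with a gripper value outside its range is refused whole. The fingers move at their own pace and stop on an object; "grip_force" is the grip in N (left out, the last holds). Time passes only in rows, so rows that do not move let the fingers close. It gives the time, the measured TCP pose, the force, the opening and the grip force at its end, in the units of the state.
- observe(): the state, without advancing time (a new reading comes with each control period).
- read_camera(name): name is "scene" or "top" or "wrist"; returns (picture, depth): 400x640x3 uint8, red, green, blue; 400x640 float32, m along the optical axis (not along the pixel's ray), 0 where there is no reading.
- calibration(name): a dict with "intrinsics" (3x3 intrinsics, pixels), "world_to_cam" (4x4, takes a point from world to camera coordinates); the wrist camera has in their place "hand_eye" (4x4, takes a point from camera to tool coordinates, whose origin is the TCP and whose axes are the flange's). Camera axes: x right, y up, looking along -z (the intrinsics and any distortion apply to the point x, -y, -z); pixel columns grow to the right and rows downward; lengths in m; the calibration is good to about 2 mm. A picture is of the moment at which its call begins: read the wrist's pose just before it. calibration takes no time and is no camera call.
- hand_in(): hands the job in; it is judged then, once.
The state is a dict: "time": time; "qpos": joint angles; "qvel": joint speeds; "joint_efforts": joint torques, N m; "tool_pos": TCP position; "tool_rot": TCP orientation; "contact_force": force on the tool from outside, world axes, zero at the start; "torque": the same for the moment, N m; "opening": finger opening in m; "grip_force": force on a finger pad.
Only numpy, scipy, OpenCV 4.12 (cv2) and the standard library are available. Lean on these libraries where they do the work, as an engineer would, in place of code of your own. Each camera call takes 0.05 s, during which the arm holds its last target. There are 200 camera calls.

## Working session

There is one attempt and no reset: what is moved stays moved. The work goes in short steps, Python scripts to look and compute and a tool call to move; the robot and the scene stay as the last step left them, time stands still between calls to the robot, and variables do not carry over. Pictures are saved under pics/ and viewed, at most 10 in all, crops included, and the job is handed in when it is done.

Besides the shell and the picture viewer there is one more tool, called after "Request:" in YAML: its name, and indented under it one key for each argument. send_rows: Moves the arm, as the interface text tells. Its arguments: {"type":"object","properties":{"targets":{"type":"array","items":{"type":"array","items":{"type":"number"}}},"grip_force":{"type":"number"}},"required":["targets"]}

```bash
ls; mkdir -p pics; python3 - <<'E'
from cell import *
import cv2,numpy as np
for n in("scene","top"):
    p,d=read_camera(n); cv2.imwrite(f"pics/{n}0.png",p[:,:,::-1]); np.savez(f"pics/{n}0.npz",p=p,d=d)
    c=calibration(n); print(n,c)
print(calibration("wrist"),tcp_to_grasp); print(observe())
E
```

```text
pics
scene {'intrinsics': array([[372.17453989,   0.        , 318.62932058],
       [  0.        , 372.17453989, 207.11823139],
       [  0.        ,   0.        ,   1.        ]]), 'world_to_cam': array([[-7.41940145e-04,  9.99908926e-01,  1.34754877e-02,
         3.33146033e-02],
       [-8.43622833e-01, -7.86133566e-03,  5.36878679e-01,
         3.34915521e-01],
       [ 5.36935719e-01, -1.09698973e-02,  8.43551833e-01,
        -1.62003137e+00],
       [ 0.00000000e+00,  0.00000000e+00,  0.00000000e+00,
         1.00000000e+00]])}
top {'intrinsics': array([[391.08593343,   0.        , 318.57221073],
       [  0.        , 391.08593343, 191.30348299],
       [  0.        ,   0.        ,   1.        ]]), 'world_to_cam': array([[-0.00236098, -0.99999393,  0.00256215, -0.05129527],
       [ 0.98576478, -0.00189664,  0.16811963, -0.51002299],
       [-0.16811375,  0.0029226 ,  0.98576327, -1.44286831],
       [ 0.        ,  0.        ,  0.        ,  1.        ]])}
{'intrinsics': array([[305.25762225,   0.        , 322.81685456],
       [  0.        , 305.25762225, 198.1300176 ],
       [
[... 388 characters left out ...]
00e+00]])} 0.0188
{'time': 0.1, 'qpos': array([-1.26902464e+00,  3.42614153e-01,  1.52488109e+00,  5.69122588e-06,
        1.27540127e+00, -1.46001511e-01]), 'qvel': array([ 0.00159502, -0.00025983, -0.00159571,  0.00157686, -0.00116164,
        0.00201407]), 'joint_efforts': array([ 1.71188476e-03, -4.32005847e+01, -2.44694531e+01,  7.19891069e-02,
        5.26613113e-02, -4.84781026e-05]), 'tool_pos': array([ 0.227221  , -0.47289926,  0.22614875]), 'tool_rot': array([-3.14030346e+00, -1.95073805e-04,  4.47771413e-01]), 'contact_force': array([-1.34380482, -0.32190538, -0.09241145]), 'torque': array([-0.03776264,  0.0062108 ,  0.00082276]), 'grip_force': 0.0, 'opening': 0.09182296667124612}
```

View pics/scene0.png

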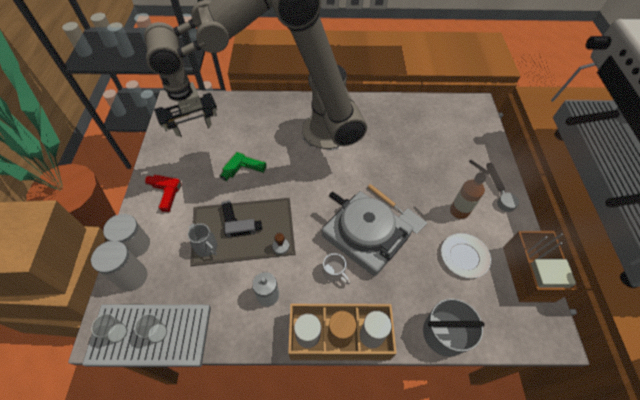

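View pics/top0.png

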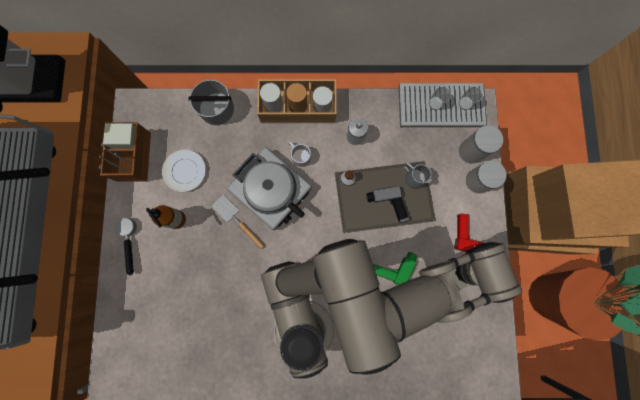

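The dark grey pistol on the mat at top (388,200) / scene (240,222) is the one meant. The green one at top (403,268) and the red one at (465,232) are look-alikes off the mat. The iron is at top (270,187) with its handle at (295,210), towards the robot's right. Next I measure both from the depth images.

```bash
cat > h.py <<'E'
import numpy as np,cv2
from cell import *
def cloud(n,d,c=None):
    c=c or calibration(n);K=c["intrinsics"];v,u=np.mgrid[:400,:640]
    P=np.stack([(u-K[0,2])/K[0,0]*d,-(v-K[1,2])/K[1,1]*d,-d],-1)
    if n=="wrist":
        o=c["_o"];from_=c["hand_eye"]
        from scipy.spatial.transform import Rotation as R
        T=np.eye(4);T[:3,:3]=R.from_euler("xyz",o["tool_rot"]).as_matrix();T[:3,3]=o["tool_pos"];M=T@from_
    else: M=np.linalg.inv(c["world_to_cam"])
    W=P@M[:3,:3].T+M[:3,3]; W[d<=0]=np.nan
    return W
def rect(P):
    (c,s,a)=cv2.minAreaRect((P[:,:2]*1000).astype(np.float32)); return np.round(c,1),np.round(s,1),round(a,1)
E
python3 - <<'E'
from h import *
for n in("top","scene"):
    f=np.load(f"pics/{n}0.npz");W=cloud(n,f["d"]);p=f["p"].astype(int)
    np.save(f"pics/{n}W.npy",W)
    def box(name,u0,u1,v0,v1,z0,z1):
        A=W[v0:v1,u0:u1].reshape(-1,3);A=A[(A[:,2]>z0)&(A[:,2]<z1)]
        print(n,name,len(A),np.round(A.mean(0),4),rect(A) if len(A)>4 else "");return A
    if n=="top":
        box("casing+",225,320,145,232,.06,.078);box("lid",225,320,145,232,.085,.145);box("th",358,415,180,225,.035,.06);box("mat",335,436,163,232,.004,.009)
        for v in range(204,222,2): print(v,[(u,*np.round(W[v,u]*1000).astype(int)) for u in range(284,308,4)])
    else:
        box("casing+",310,430,180,275,.06,.078);box("lid",310,430,180,275,.085,.145);box("th",218,266,200,240,.035,.06)
t=cv2.imread("pics/top0.png")
a=cv2.resize(t[145:235,220:320],None,fx=6,fy=6,interpolation=cv2.INTER_CUBIC)[:540]
b=cv2.resize(t[160:235,335:437],None,fx=6,fy=6,interpolation=cv2.INTER_CUBIC)
cv2.imwrite("pics/crop_th.png",b);cv2.imwrite("pics/crop_ir.png",a)
E
```

```text
top casing+ 1474 [0.5118 0.1188 0.0701] (array([559. ,  98.2]), array([250.6, 322.1]), 48.9)
top lid 2408 [0.5188 0.1329 0.1253] (array([507.9, 120.2]), array([301.4, 178.9]), 45.4)
top th 631 [ 0.4791 -0.3278  0.0432] (array([ 461.8, -340.3]), array([146. , 184.6]), 16.3)
top mat 2228 [ 0.4846 -0.2977  0.0062] (array([ 495.4, -311. ]), array([391.1, 268.2]), 89.9)
204 [(284, np.int64(451), np.int64(72), np.int64(120)), (288, np.int64(451), np.int64(57), np.int64(119)), (292, np.int64(450), np.int64(43), np.int64(128)), (296, np.int64(460), np.int64(32), np.int64(57)), (300, np.int64(468), np.int64(20), np.int64(-2)), (304, np.int64(468), np.int64(4), np.int64(-2))]
206 [(284, np.int64(449), np.int64(75), np.int64(82)), (288, np.int64(444), np.int64(58), np.int64(117)), (292, np.int64(443), np.int64(43), np.int64(121)), (296, np.int64(443), np.int64(29), np.int64(122)), (300, np.int64(460), np.int64(20), np.int64(-2)), (304, np.int64(460), np.int64(4), np.int64(-2))]
208 [(284, np.int64(443), np.int64(76), np.int64(71)), (288, np.int64(443), np.int64(61), np.int64(70)), (292, np.int6
[... 1593 characters left out ...]
35), np.int64(1)), (300, np.int64(412), np.int64(19), np.int64(3)), (304, np.int64(413), np.int64(4), np.int64(-6))]
220 [(284, np.int64(400), np.int64(77), np.int64(52)), (288, np.int64(399), np.int64(61), np.int64(59)), (292, np.int64(405), np.int64(51), np.int64(-3)), (296, np.int64(405), np.int64(35), np.int64(-2)), (300, np.int64(405), np.int64(20), np.int64(-1)), (304, np.int64(405), np.int64(4), np.int64(-4))]
scene casing+ 1522 [0.5718 0.1051 0.0709] (array([567.2, 101.3]), array([250.8, 322.7]), 49.3)
scene lid 2680 [0.5402 0.1331 0.1247] (array([522.1, 121. ]), array([300.4, 178.3]), 66.8)
scene th 633 [ 0.4863 -0.3245  0.0434] (array([ 456.9, -313.1]), array([144.9, 131.5]), 12.7)
```

View pics/crop_th.png

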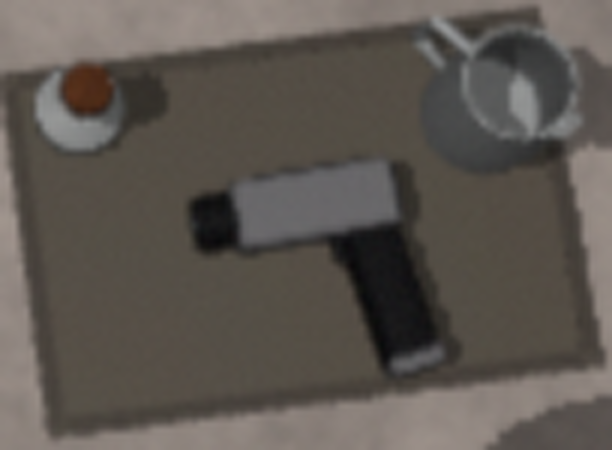

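View pics/crop_ir.png

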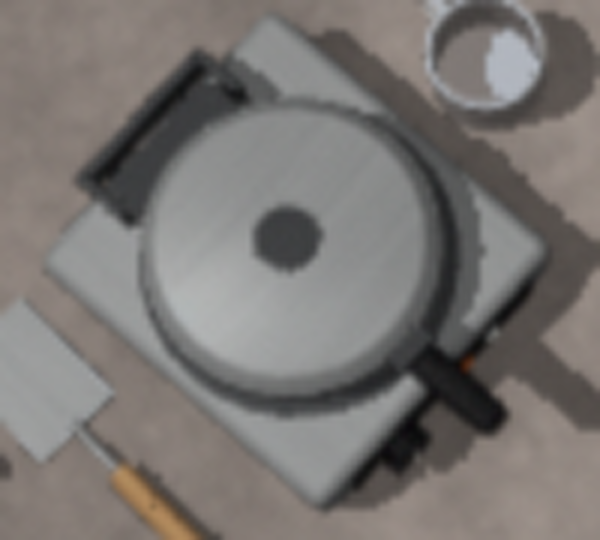

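The crop confirms the grey-barrelled, black-collared thermometer: collar at crop (212,222), so +x points to world +y, and the grip points to world -x. The second crop shows the iron with its handle at crop (460,390), the lid knob at (287,238) and free casing corners at the front.

```bash
cat > fit.py <<'E'
from h import *
from scipy.optimize import least_squares
def get(n,W,u0,u1,v0,v1,z0,z1):
    A=W[v0:v1,u0:u1].reshape(-1,3);return A[(A[:,2]>z0)&(A[:,2]<z1)]
B={"top":(225,320,145,232),"scene":(310,430,180,275)}
for n in("top","scene"):
    W=np.load(f"pics/{n}W.npy");p=np.load(f"pics/{n}0.npz")["p"].astype(int)
    A=get(n,W,*B[n],.108,.145)
    # handle: points >100mm from rough centre; lid: sphere-cap/circle from the rim hull
    c=np.array([.535,.128])
    for _ in range(5):
        r=np.hypot(*(A[:,:2]-c).T);L=A[r<.096]
        h=cv2.convexHull((L[:,:2]*1000).astype(np.float32))[:,0]/1000
        s=least_squares(lambda q:np.hypot(h[:,0]-q[0],h[:,1]-q[1])-q[2],[*c,.09],loss="soft_l1",f_scale=.003).x;c=s[:2]
    r=np.hypot(*(A[:,:2]-c).T)
    H=A[(r>.105)&(r<.17)]; k=A[(A[:,2]>.134)]
    hm=H.mean(0); C=get(n,W,*B[n],.066,.076)
    print(n,"lid",np.round(s,4),"top pts",np.round(k.mean(0),4),len(k),"handle",len(H),np.round(hm,4),"ang",np.degrees(np.arctan2(*(c-hm[:2])[::-1])))
    # casing rect fit by side edges: rotate and take percentiles
    for a in np.radians(np.arange(38,56,2)):
        x=(C[:,:2]-c)@[np.cos(a),np.sin(a)];y=(C[:,:2]-c)@[-np.sin(a),np.cos(a)]
        m=np.abs(x)<.13;print(round(np.degrees(a)),np.round(np.percentile(x,[.5,99.5])*1000),np.round(np.percentile(y[m],[1,99])*1000))
    b={"top":(358,415,180,225),"scene":(218,266,200,240)}[n]
    T=W[b[2]:b[3],b[0]:b[1]].reshape(-1,3);q=p[b[2]:b[3],b[0]:b[1]].reshape(-1,3).mean(1)
    m=(T[:,2]>.03)&(T[:,2]<.06)&(T[:,0]<.55)
    m&=(T[:,1]<-.24)&(T[:,1]>-.40)
    G=T[m&(q>85)&(T[:,0]>.455)];print("barrel",len(G),np.median(G[:,2]),rect(G)); K=T[m&(q<=70)];print("black",len(K),np.round(K.min(0),3),np.round(K.max(0),3))
    F=K[K[:,1]>-.285];print("collar",len(F),np.round(F.mean(0),4)); P=K[K[:,0]<.44];print("grip",np.round(P.mean(0),4))
E
python3 fit.py
```

```text
top lid [0.5205 0.1323 0.0923] top pts [0.5185 0.1291 0.1365] 397 handle 171 [0.4789 0.0853 0.1175] ang 48.44135654398806
38 [-128.  131.] [-122.  121.]
40 [-126.  130.] [-119.  118.]
42 [-123.  128.] [-116.  115.]
44 [-121.  125.] [-113.  113.]
46 [-118.  124.] [-110.  111.]
48 [-116.  124.] [-108.  108.]
50 [-116.  124.] [-109.  108.]
52 [-117.  124.] [-112.  110.]
54 [-120.  126.] [-115.  112.]
barrel 262 0.044604372550411164 (array([ 502.4, -312.3]), array([ 38.4, 100. ]), 9.2)
black 325 [ 0.393 -0.399  0.03 ] [ 0.547 -0.24   0.05 ]
collar 66 [ 0.4901 -0.2532  0.0396]
grip [ 0.4195 -0.3655  0.0412]
scene lid [0.5244 0.1321 0.0927] top pts [0.5244 0.1304 0.1362] 543 handle 202 [0.4998 0.099  0.1166] ang 53.40877613759986
38 [-127.  133.] [-167.  120.]
40 [-125.  132.] [-167.  118.]
42 [-123.  129.] [-169.  115.]
44 [-121.  127.] [-171.  111.]
46 [-118.  127.] [-173.  109.]
48 [-116.  128.] [-172.  106.]
50 [-117.  126.] [-171.  106.]
52 [-118.  124.] [-172.  107.]
54 [-120.  126.] [-172.  110.]
barrel 286 0.04522054760731076 (array([ 504.4, -313.2]), array([43.4, 99.2]), 9.8)
black 332 [ 0.404 -0.392  0.03 ] [ 0.536 -0.24   0.048]
collar 74 [ 0.5035 -0.2565  0.0394]
grip [ 0.423  -0.3675  0.042 ]
```

Request:
send_rows:
  targets:
    - [1, 0.0138, 0.0335, 0, 0.027]
    - [1, 0.0138, 0.0335, 0, 0.027]
    - [1, 0.0138, 0.0335, 0, 0.027]
    - [1, 0.0138, 0.0335, 0, 0.027]
    - [1, 0.0138, 0.0335, 0, 0.027]

```text
time: 0.6
tool_pos: [0.2965, -0.3042, 0.2265]
tool_rot: [-3.141, -0.0, 0.583]
contact_force: [1.2, -0.1, 0.2]
opening: 0.0918
grip_force: 0.0
```

Request:
send_rows:
  targets:
    - [1, 0.0138, 0.0335, 0, 0.027]
    - [1, 0.0138, 0.0335, 0, 0.027]
    - [1, 0.0138, 0.0335, 0, 0.027]
    - [1, 0.0138, 0.0335, 0, 0.027]
    - [1, 0.0138, 0.0335, 0, 0.027]

```text
time: 1.1
tool_pos: [0.3655, -0.1368, 0.2266]
tool_rot: [-3.141, 0.0, 0.719]
contact_force: [0.1, -0.1, 0.2]
opening: 0.0917
grip_force: 0.0
```

Request:
send_rows:
  targets:
    - [1, 0.0138, 0.0335, 0, 0.027]
    - [1, 0.0138, 0.0335, 0, 0.027]
    - [1, 0.0138, 0.0335, 0, 0.027]
    - [1, 0.0138, 0.0335, 0, 0.027]
    - [1, 0.0138, 0.0335, 0, 0.027]

```text
time: 1.6
tool_pos: [0.4345, 0.0308, 0.2266]
tool_rot: [-3.141, 0.0, 0.854]
contact_force: [0.7, -0.4, 0.1]
opening: 0.0919
grip_force: 0.0
```

```bash
python3 - <<'E'
from h import *
o=observe();p,d=read_camera("wrist");c=calibration("wrist");c["_o"]=o
print(o["time"],o["tool_pos"],o["tool_rot"],o["qpos"])
W=cloud("wrist",d,c);np.save("pics/w1W.npy",W)
cv2.imwrite("pics/w1.png",p[:,:,::-1])
q=p.astype(int).mean(2)
C=np.array([.5225,.132]);a=np.radians(49);e=np.array([np.cos(a),np.sin(a)]);f=np.array([-e[1],e[0]])
A=W.reshape(-1,3);X=(A[:,:2]-C)@e;Y=(A[:,:2]-C)@f
m=(A[:,2]>.112)&(A[:,2]<.13)&(X<-.1)&(X>-.19)&(abs(Y)<.04)
print(m.sum(),"X",X[m].min(),X[m].max(),"Y",np.percentile(Y[m],[2,50,98]),"z",np.median(A[m,2]),"axis",np.degrees(np.polyfit(X[m],Y[m],1)[0]))
m2=m&(X<-.135);m3=m&(X>-.135);print(np.median(Y[m2]),np.median(Y[m3]))
E
```

```text
1.6 [0.43447582 0.03079993 0.22656422] [-3.14142267e+00  3.22039524e-04  8.54086777e-01] [-1.05421291e-01  1.78003339e-01  1.75047482e+00 -1.77368678e-04
  1.21343852e+00  6.11350357e-01]
1931 X -0.16977887357176918 -0.10001735479416178 Y [-0.01053054  0.00129194  0.0129994 ] z 0.12271949607596083 axis 0.010516215587463145
0.0012972085695022006 0.0012889207375834017
```

View pics/w1.png

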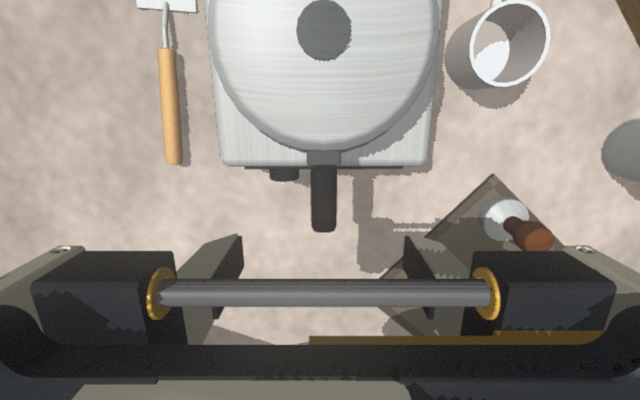

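Request:
send_rows:
  targets:
    - [1, -0.0025, -0.001, -0.033, 0]
    - [1, 0, 0, -0.033, 0]
    - [1, 0, 0, -0.033, 0]
    - [1, 0, 0, -0.0335, 0]
    - [0.2, 0, 0, 0, 0]
  grip_force: 20

```text
time: 2.15
tool_pos: [0.4288, 0.0286, 0.091]
tool_rot: [-3.134, 0.005, 0.853]
contact_force: [0.6, 1.6, 0.7]
opening: 0.0876
grip_force: 0.0
```

Request:
send_rows:
  targets:
    - [0, 0, 0, 0, 0]
    - [0, 0, 0, 0, 0]
    - [0, 0, 0, 0, 0]
    - [0, 0, 0, 0, 0]
    - [0, 0, 0, 0, 0]

```text
time: 2.65
tool_pos: [0.4322, 0.0282, 0.0949]
tool_rot: [3.14, -0.001, 0.853]
contact_force: [-0.1, 0.3, -0.4]
opening: 0.0482
grip_force: 0.0
```

```bash
python3 - <<'E'
import numpy as np
a=np.radians(49);R=np.hypot(.243,.018);t0=np.arctan2(.018,.243)
th=np.r_[0,.02,.05,np.arange(.1,1.61,.05),1.63,1.66,1.68,1.70,1.715,1.73,1.745,1.76]
h=-R*np.cos(t0+th);z=R*np.sin(t0+th)
P=np.c_[h*np.cos(a),h*np.sin(a),z];D=np.diff(np.round(P-P[0],4),axis=0)
for i in range(0,len(D),5):
    print(th[i+1:i+6].round(3));print([[0,*[float(round(x,4)) for x in r],0] for r in D[i:i+5]])
E
```

```text
[0.02 0.05 0.1  0.15 0.2 ]
[[0, 0.0003, 0.0003, 0.0049, 0], [0, 0.0005, 0.0006, 0.0072, 0], [0, 0.0012, 0.0014, 0.0121, 0], [0, 0.0016, 0.0018, 0.0119, 0], [0, 0.0019, 0.0023, 0.0118, 0]]
[0.25 0.3  0.35 0.4  0.45]
[[0, 0.0024, 0.0027, 0.0117, 0], [0, 0.0027, 0.0031, 0.0114, 0], [0, 0.0031, 0.0036, 0.0112, 0], [0, 0.0035, 0.004, 0.011, 0], [0, 0.0038, 0.0044, 0.0107, 0]]
[0.5  0.55 0.6  0.65 0.7 ]
[[0, 0.0042, 0.0048, 0.0104, 0], [0, 0.0045, 0.0051, 0.0101, 0], [0, 0.0048, 0.0056, 0.0097, 0], [0, 0.0052, 0.0059, 0.0093, 0], [0, 0.0054, 0.0063, 0.0089, 0]]
[0.75 0.8  0.85 0.9  0.95]
[[0, 0.0057, 0.0066, 0.0085, 0], [0, 0.006, 0.0069, 0.0081, 0], [0, 0.0063, 0.0072, 0.0075, 0], [0, 0.0065, 0.0074, 0.0071, 0], [0, 0.0067, 0.0078, 0.0066, 0]]
[1.   1.05 1.1  1.15 1.2 ]
[[0, 0.0069, 0.0079, 0.0061, 0], [0, 0.0071, 0.0082, 0.0055, 0], [0, 0.0073, 0.0084, 0.005, 0], [0, 0.0075, 0.0086, 0.0045, 0], [0, 0.0076, 0.0087, 0.0038, 0]]
[1.25 1.3  1.35 1.4  1.45]
[[0, 0.0077, 0.0089, 0.0033, 0], [0, 0.0078, 0.0089, 0.0027, 0], [0, 0.0078, 0.0091, 0.002, 0], [0, 0.008, 0.0091, 0.0015, 0], [0, 0.0079, 0.0092, 0.0009, 0]]
[1.5  1.55 1.6  1.63 1.66]
[[0, 0.008, 0.0092, 0.0003, 0], [0, 0.008, 0.0092, -0.0004, 0], [0, 0.008, 0.0091, -0.0009, 0], [0, 0.0047, 0.0055, -0.0009, 0], [0, 0.0048, 0.0055, -0.0011, 0]]
[1.68  1.7   1.715 1.73  1.745]
[[0, 0.0031, 0.0036, -0.0008, 0], [0, 0.0032, 0.0036, -0.0009, 0], [0, 0.0023, 0.0027, -0.0008, 0], [0, 0.0024, 0.0027, -0.0008, 0], [0, 0.0023, 0.0027, -0.0009, 0]]
[1.76]
[[0, 0.0023, 0.0026, -0.0009, 0]]
```

Request:
send_rows:
  targets:
    - [0, 0, 0, 0, 0]
    - [0, 0, 0, 0, 0]
    - [0, 0, 0, 0, 0]
    - [0, 0, 0, 0, 0]
    - [0, 0, 0, 0, 0]

```text
time: 3.15
tool_pos: [0.4325, 0.0278, 0.0943]
tool_rot: [3.14, -0.0, 0.853]
contact_force: [3.3, -4.6, -2.9]
opening: 0.0238
grip_force: 20.0
```

Request:
send_rows:
  targets:
    - [0, 0.0003, 0.0003, 0.0049, 0]
    - [0, 0.0005, 0.0006, 0.0072, 0]
    - [0, 0.0012, 0.0014, 0.0121, 0]
    - [0, 0.0016, 0.0018, 0.0119, 0]
    - [0, 0.0019, 0.0023, 0.0118, 0]

```text
time: 3.65
tool_pos: [0.4381, 0.0343, 0.1425]
tool_rot: [3.14, -0.0, 0.853]
contact_force: [5.6, -2.2, -5.0]
opening: 0.0238
grip_force: 20.0
```

Gripped, and the lid weight (5 N) is felt. Continuing along the arc.

Request:
send_rows:
  targets:
    - [0, 0.0024, 0.0027, 0.0117, 0]
    - [0, 0.0027, 0.0031, 0.0114, 0]
    - [0, 0.0031, 0.0036, 0.0112, 0]
    - [0, 0.0035, 0.004, 0.011, 0]
    - [0, 0.0038, 0.0044, 0.0107, 0]

```text
time: 4.15
tool_pos: [0.4535, 0.052, 0.1983]
tool_rot: [3.14, 0.0, 0.853]
contact_force: [6.7, -3.7, -5.7]
opening: 0.0237
grip_force: 20.0
```

Request:
send_rows:
  targets:
    - [0, 0.0042, 0.0048, 0.0104, 0]
    - [0, 0.0045, 0.0051, 0.0101, 0]
    - [0, 0.0048, 0.0056, 0.0097, 0]
    - [0, 0.0052, 0.0059, 0.0093, 0]
    - [0, 0.0054, 0.0063, 0.0089, 0]

```text
time: 4.65
tool_pos: [0.4773, 0.0794, 0.2464]
tool_rot: [3.141, 0.002, 0.853]
contact_force: [5.0, -4.6, -5.2]
opening: 0.0239
grip_force: 20.0
```

Request:
send_rows:
  targets:
    - [0, 0.0057, 0.0066, 0.0085, 0]
    - [0, 0.006, 0.0069, 0.0081, 0]
    - [0, 0.0063, 0.0072, 0.0075, 0]
    - [0, 0.0065, 0.0074, 0.0071, 0]
    - [0, 0.0067, 0.0078, 0.0066, 0]

```text
time: 5.15
tool_pos: [0.5083, 0.1151, 0.284]
tool_rot: [3.141, 0.003, 0.852]
contact_force: [3.9, -5.5, -3.6]
opening: 0.024
grip_force: 20.0
```

Request:
send_rows:
  targets:
    - [0, 0.0069, 0.0079, 0.0061, 0]
    - [0, 0.0071, 0.0082, 0.0055, 0]
    - [0, 0.0073, 0.0084, 0.005, 0]
    - [0, 0.0075, 0.0086, 0.0045, 0]
    - [0, 0.0076, 0.0087, 0.0038, 0]

```text
time: 5.65
tool_pos: [0.5447, 0.157, 0.309]
tool_rot: [3.141, 0.003, 0.852]
contact_force: [2.5, -4.3, -1.3]
opening: 0.0239
grip_force: 20.0
```

Request:
send_rows:
  targets:
    - [0, 0.0077, 0.0089, 0.0033, 0]
    - [0, 0.0078, 0.0089, 0.0027, 0]
    - [0, 0.0078, 0.0091, 0.002, 0]
    - [0, 0.008, 0.0091, 0.0015, 0]
    - [0, 0.0079, 0.0092, 0.0009, 0]

```text
time: 6.15
tool_pos: [0.5841, 0.2023, 0.3196]
tool_rot: [3.141, 0.002, 0.852]
contact_force: [3.4, -4.8, 1.4]
opening: 0.0241
grip_force: 20.0
```

Request:
send_rows:
  targets:
    - [0, 0.008, 0.0092, 0.0003, 0]
    - [0, 0.008, 0.0092, -0.0004, 0]
    - [0, 0.008, 0.0091, -0.0009, 0]
    - [0, 0.0047, 0.0055, -0.0009, 0]
    - [0, 0.0048, 0.0055, -0.0011, 0]

```text
time: 6.65
tool_pos: [0.6178, 0.2412, 0.3169]
tool_rot: [3.14, -0.0, 0.852]
contact_force: [3.7, -3.1, 4.0]
opening: 0.024
grip_force: 20.0
```

Request:
send_rows:
  targets:
    - [0, 0.0031, 0.0036, -0.0008, 0]
    - [0, 0.0032, 0.0036, -0.0009, 0]
    - [0, 0.0023, 0.0027, -0.0008, 0]
    - [0, 0.0024, 0.0027, -0.0008, 0]
    - [0, 0.0023, 0.0027, -0.0009, 0]

```text
time: 7.15
tool_pos: [0.6311, 0.2565, 0.3129]
tool_rot: [3.14, -0.001, 0.852]
contact_force: [4.8, -3.2, 4.0]
opening: 0.0241
grip_force: 20.0
```

Request:
send_rows:
  targets:
    - [0, 0.0023, 0.0026, -0.0009, 0]
    - [0, 0.001, 0.001, -0.0004, 0]
    - [0, 0.001, 0.001, -0.0004, 0]
    - [0, 0, 0, 0, 0]
    - [0, 0, 0, 0, 0]

```text
time: 7.65
tool_pos: [0.6353, 0.2613, 0.3112]
tool_rot: [3.14, -0.001, 0.853]
contact_force: [4.7, -2.4, 4.5]
opening: 0.024
grip_force: 20.0
```

```bash
python3 - <<'E'
from h import *
o=observe();e=np.array([np.cos(.855),np.sin(.855)]);H=np.array([.5225,.132])+.108*e
g=np.array([*o["tool_pos"][:2],o["tool_pos"][2]+.0188]);h=-(g[:2]-H)@e;print(o["time"],o["tool_pos"],o["contact_force"],np.arctan2(g[2]-.095,h)-np.arctan2(18,243),np.hypot(h,g[2]-.095))
E
```

```text
7.65 [0.63530229 0.2613306  0.31122288] [ 4.6932649  -2.35927085  4.51156132] 1.7611872373184199 0.24347946479041477
```

Request:
send_rows:
  targets:
    - [0, 0.0013, 0.0015, -0.0005, 0]
    - [0, 0.0013, 0.0015, -0.0005, 0]
    - [0, 0, 0, 0, 0]
    - [0, 0, 0, 0, 0]

```text
time: 8.05
tool_pos: [0.6379, 0.2643, 0.3101]
tool_rot: [3.14, -0.001, 0.853]
contact_force: [6.1, -2.2, 4.4]
opening: 0.024
grip_force: 20.0
```

Request:
send_rows:
  targets:
    - [0, 0.0013, 0.0015, -0.0005, 0]
    - [0, 0.0013, 0.0015, -0.0005, 0]
    - [0, 0, 0, 0, 0]
    - [0, 0, 0, 0, 0]

```text
time: 8.45
tool_pos: [0.6381, 0.2646, 0.3099]
tool_rot: [3.142, 0.007, 0.851]
contact_force: [-7.8, -13.6, 10.0]
opening: 0.024
grip_force: 20.0
```

The arm stalls against the stop, with force up 15 N. Releasing and rising straight up.

Request:
send_rows:
  targets:
    - [0.5, 0, 0, 0, 0]
    - [0.5, 0, 0, 0, 0]
    - [0.5, 0, 0, 0, 0]
    - [0.5, 0, 0, 0.02, 0]
    - [0.7, 0, 0, 0.03, 0]

```text
time: 8.95
tool_pos: [0.6392, 0.2679, 0.3566]
tool_rot: [-3.138, 0.005, 0.854]
contact_force: [0.8, 0.2, -0.3]
opening: 0.0499
grip_force: 0.0
```

Request:
send_rows:
  targets:
    - [1, -0.006, -0.01, 0.03, 0]
    - [1, -0.015, -0.02, 0, 0]
    - [1, -0.03, -0.03, 0, 0]
    - [1, -0.03, -0.035, 0, 0]
    - [1, 0, 0, 0, 0]

```text
time: 9.45
tool_pos: [0.5549, 0.1698, 0.3884]
tool_rot: [-3.139, 0.004, 0.851]
contact_force: [0.2, 1.2, -0.2]
opening: 0.0886
grip_force: 0.0
```

```bash
python3 - <<'E'
from h import *
o=observe();print(o["tool_pos"],o["contact_force"])
p,d=read_camera("scene");cv2.imwrite("pics/s2.png",p[60:340,120:520,::-1])
E
```

```text
[0.55489115 0.16980687 0.38839622] [ 0.20507128  1.23899462 -0.18054459]
```

View pics/s2.png

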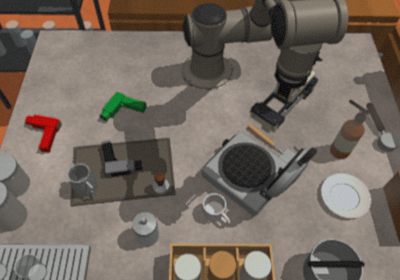

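The lid leans back on its stop at crop (295,165), the lower plate is bare at (247,165), and nothing else has moved. Next, the thermometer.

Request:
send_rows:
  targets:
    - [1, -0.004, -0.0322, -0.0134, 0.0633]
    - [1, -0.004, -0.0322, -0.0134, 0.0633]
    - [1, -0.004, -0.0322, -0.0134, 0.0633]
    - [1, -0.004, -0.0322, -0.0134, 0.0633]
    - [1, -0.004, -0.0322, -0.0134, 0.0633]

```text
time: 10.0
tool_pos: [0.5401, 0.0112, 0.3211]
tool_rot: [3.141, -0.001, 1.173]
contact_force: [0.1, 0.4, 0.0]
opening: 0.0914
grip_force: 0.0
```

Request:
send_rows:
  targets:
    - [1, -0.004, -0.0322, -0.0134, 0.0633]
    - [1, -0.004, -0.0322, -0.0134, 0.0633]
    - [1, -0.004, -0.0322, -0.0134, 0.0633]
    - [1, -0.004, -0.0322, -0.0134, 0.0633]
    - [1, -0.004, -0.0322, -0.0134, 0.0633]

```text
time: 10.5
tool_pos: [0.5204, -0.1504, 0.2541]
tool_rot: [3.14, -0.0, 1.489]
contact_force: [0.3, 0.3, -0.0]
opening: 0.0921
grip_force: 0.0
```

Request:
send_rows:
  targets:
    - [1, -0.004, -0.0322, -0.0134, 0.0633]
    - [1, -0.004, -0.0322, -0.0134, 0.0633]
    - [1, -0.004, -0.0322, -0.0134, 0.0633]
    - [1, -0.004, -0.0322, -0.0134, 0.0633]
    - [1, 0, 0, 0, 0]

```text
time: 11.0
tool_pos: [0.5031, -0.2813, 0.1985]
tool_rot: [-3.14, -0.002, 1.737]
contact_force: [-0.2, -0.0, -0.1]
opening: 0.092
grip_force: 0.0
```

```bash
python3 - <<'E'
from h import *
o=observe();p,d=read_camera("wrist");c=calibration("wrist");c["_o"]=o
print(o["time"],o["tool_pos"],o["tool_rot"])
W=cloud("wrist",d,c);cv2.imwrite("pics/w2.png",p[:,:,::-1])
q=p.astype(int);g=q.mean(2)
m=(W[...,2]>.036)&(W[...,2]<.056)&(W[...,0]>.36)&(W[...,0]<.56)&(W[...,1]>-.42)&(W[...,1]<-.225)
A=W[m];G=g[m]
print("all",m.sum(),np.median(A[:,2]),rect(A))
a=np.radians(99.5);e=np.array([np.cos(a),np.sin(a)]);f=np.array([-e[1],e[0]]);O=np.array([.5028,-.3089])
for name,k in (("grey",G>95),("dark",G<70)):
    B=A[k];x=(B[:,:2]-O)@e*1000;y=(B[:,:2]-O)@f*1000
    b=(abs(y)<35)&(x>-20) if name=="grey" else (x>50)
    print(name,k.sum(),"x",np.percentile(x[b],[1,99]),"y",np.percentile(y[b],[1,50,99]),"slope deg",np.degrees(np.polyfit(x[b],y[b],1)[0]))
E
```

```text
11.0 [ 0.50306246 -0.28134569  0.19845715] [-3.13955464e+00 -1.51679269e-03  1.73748608e+00]
all 6273 0.04545683670133227 (array([ 462.2, -335.9]), array([148.3, 168.4]), 19.3)
grey 3650 x [-19.40744848  46.42684909] y [-19.70300041   1.96918408  23.78431314] slope deg 0.4848674695922905
dark 2411 x [50.32580387 71.45131976] y [-12.77821018   2.8504822   17.74739403] slope deg -1.4668791437017883
```

View pics/w2.png

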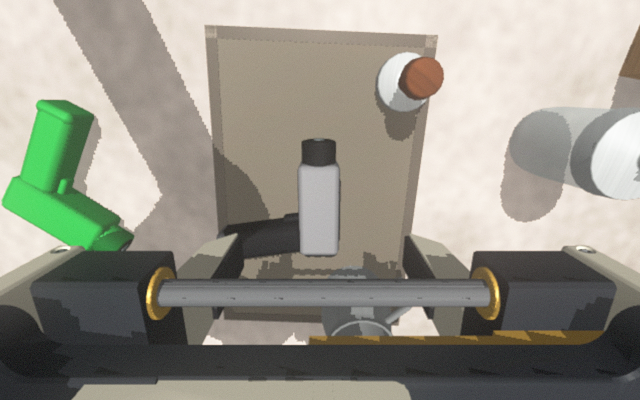

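The wrist view shows the grey barrel at (320,205) and its collar at (318,150), lined up with the fingers. The green look-alike is off to the left at (65,180). Going down.

Request:
send_rows:
  targets:
    - [1, -0.007, 0.001, -0.04, 0]
    - [1, 0, 0, -0.04, 0]
    - [1, 0, 0, -0.04, 0]
    - [1, 0, 0, -0.035, 0]
    - [1, 0, 0, -0.0235, 0]
  grip_force: 30

```text
time: 11.55
tool_pos: [0.4967, -0.2756, 0.0205]
tool_rot: [-3.141, -0.002, 1.74]
contact_force: [-0.2, -0.3, 0.3]
opening: 0.0919
grip_force: 0.0
```

Request:
send_rows:
  targets:
    - [0, 0, 0, 0, 0]
    - [0, 0, 0, 0, 0]
    - [0, 0, 0, 0, 0]
    - [0, 0, 0, 0, 0]
    - [0, 0, 0, 0, 0]

```text
time: 12.05
tool_pos: [0.4967, -0.2777, 0.0239]
tool_rot: [3.14, 0.002, 1.739]
contact_force: [-0.5, 0.1, 0.1]
opening: 0.056
grip_force: 0.0
```

Request:
send_rows:
  targets:
    - [0, 0, 0, 0, 0]
    - [0, 0, 0, 0, 0]
    - [0, 0, 0, 0, 0]

```text
time: 12.35
tool_pos: [0.4963, -0.2775, 0.0232]
tool_rot: [3.141, 0.001, 1.739]
contact_force: [-1.0, 1.3, 6.1]
opening: 0.0446
grip_force: 30.0
```

Request:
send_rows:
  targets:
    - [0, 0, 0, 0.017, 0]
    - [0, 0, 0, 0.03, 0]
    - [0, 0, 0, 0.03, 0]
    - [0, 0, 0, 0.03, 0]
    - [0, 0, 0, 0.03, 0]

```text
time: 12.85
tool_pos: [0.4955, -0.277, 0.1603]
tool_rot: [-3.141, -0.001, 1.739]
contact_force: [1.0, -0.2, -2.1]
opening: 0.045
grip_force: 30.0
```

```bash
cat > pitch.py <<'E'
from h import *
from scipy.spatial.transform import Rotation as R
import sys
def run(save=None):
    o=observe();p,d=read_camera("wrist");c=calibration("wrist");c["_o"]=o
    W=cloud("wrist",d,c);g=p.astype(int)
    if save:cv2.imwrite(save,p[:,:,::-1])
    Rt=R.from_euler("xyz",o["tool_rot"]).as_matrix()
    L=(W-o["tool_pos"])@Rt   # tool frame: x fwd (lens), y, z down
    L[...,2]+=.0188          # from grasp point: z>0 below it
    m=(abs(L[...,1])<.016)&(L[...,0]>-.1)&(L[...,0]<.1)&(abs(L[...,2])<.1)&(np.nan_to_num(d)>.05)
    A=L[m];G=g[m].mean(1)
    k=(G>85)&(A[:,0]>.013)|((G>85)&(A[:,0]<-.013)); B=A[k]
    print("t",o["time"],np.round(o["tool_pos"],4),"grey",len(B))
    F=A[(A[:,0]>.013)&(A[:,0]<.08)]
    for lo in np.arange(-.09,.1,.01):
        q=A[(A[:,0]>=lo)&(A[:,0]<lo+.01)]
        if len(q)>8: print("x %.0f z %.1f g %.0f n %d"%(lo*1000+5,np.median(q[:,2])*1000,np.median(G[(A[:,0]>=lo)&(A[:,0]<lo+.01)]),len(q)),end=" | ")
    print()
    # dominant line through near points (RANSAC via fitLine Huber)
    if len(B)>20:
        vx,vz,x0,z0=cv2.fitLine(B[:,[0,2]].astype(np.float32),cv2.DIST_HUBER,0,.001,.001).ravel()
        print("grey top: pitch down deg",np.degrees(np.arctan2(vz,vx)),"z at x=0 mm",1000*(z0-x0*vz/vx),"x range",np.percentile(B[:,0],[1,99]))
if __name__=="__main__": run(*sys.argv[1:])
E
python3 pitch.py
```

```text
t 12.85 [ 0.4955 -0.277   0.1603] grey 8421
x -35 z -4.5 g 116 n 762 | x -25 z -4.5 g 117 n 954 | x -15 z -5.1 g 112 n 23 | x -5 z -4.5 g 119 n 346 | x 5 z -4.7 g 181 n 1158 | x 15 z -2.3 g 124 n 1398 | x 25 z -84.9 g 70 n 12028 | x 35 z -2.6 g 61 n 3312 | x 45 z 14.6 g 115 n 124 | 
grey top: pitch down deg -58.416924 z at x=0 mm -39.68098 x range [-0.0374347  0.0401065]
```

Level and held. Now carrying it to the casing's front edge, where the edge will lever its rear up so the lens tips down.

Request:
send_rows:
  targets:
    - [0, -0.0031, 0.0144, 0.002, 0.1411]
    - [0, -0.0031, 0.0144, 0, 0.1411]
    - [0, -0.0031, 0.0144, 0, 0.1411]
    - [0, -0.0031, 0.0144, 0, 0.1411]
    - [0, -0.0031, 0.0144, 0, 0.1411]

```text
time: 13.4
tool_pos: [0.4799, -0.2046, 0.161]
tool_rot: [-3.142, -0.001, 2.45]
contact_force: [-0.3, -0.3, -2.9]
opening: 0.0447
grip_force: 30.0
```

Request:
send_rows:
  targets:
    - [0, -0.0031, 0.0144, 0, 0.1411]
    - [0, -0.0031, 0.0144, 0, 0.1411]
    - [0, -0.0031, 0.0144, 0, 0.1411]
    - [0, -0.0031, 0.0144, 0, 0.1411]
    - [0, -0.0031, 0.0144, 0, 0.1411]

```text
time: 13.9
tool_pos: [0.4644, -0.1326, 0.161]
tool_rot: [3.141, -0.001, -3.128]
contact_force: [0.4, -0.2, -2.4]
opening: 0.0446
grip_force: 30.0
```

Request:
send_rows:
  targets:
    - [0, -0.0031, 0.0144, 0, 0.1411]
    - [0, -0.0031, 0.0144, 0, 0.1411]
    - [0, -0.0031, 0.0144, 0, 0.1411]
    - [0, -0.0031, 0.0144, 0, 0.1411]
    - [0, -0.0031, 0.0144, 0, 0.1411]

```text
time: 14.4
tool_pos: [0.4489, -0.0607, 0.1611]
tool_rot: [3.14, -0.001, -2.422]
contact_force: [0.2, -0.5, -1.5]
opening: 0.0446
grip_force: 30.0
```

Request:
send_rows:
  targets:
    - [0, -0.0031, 0.0144, 0, 0.1411]
    - [0, 0, 0, 0, 0]
    - [0, 0, 0, 0, 0]

```text
time: 14.7
tool_pos: [0.4463, -0.047, 0.1614]
tool_rot: [3.141, -0.0, -2.289]
contact_force: [0.1, -0.6, -2.0]
opening: 0.045
grip_force: 30.0
```

```bash
sed -i 's/abs(L\[...,2\])<.1)/(L[...,2]>-.05)\&(L[...,2]<.08))/' pitch.py; python3 pitch.py; python3 -c "
from cell import *
o=observe();print(o['tool_pos'],o['tool_rot'],o['qpos'],o['contact_force'])"
```

```text
t 14.7 [ 0.4463 -0.047   0.1614] grey 2149
x -35 z -4.4 g 177 n 793 | x -25 z -4.5 g 178 n 941 | x -5 z -4.5 g 115 n 374 | x 5 z -4.6 g 114 n 1183 | x 15 z -2.2 g 85 n 1376 | x 25 z -1.2 g 56 n 1166 | x 35 z 2.2 g 64 n 1907 | x 45 z 15.2 g 100 n 48 | 
grey top: pitch down deg 5.489416 z at x=0 mm -1.835058 x range [-0.03855374  0.04008852]
[ 0.44647213 -0.04732201  0.16146921] [ 3.14150705e+00 -3.12388731e-04 -2.28911560e+00] [-2.76418281e-01  2.74833496e-01  1.82114078e+00 -2.84017967e-04
  1.04582937e+00 -2.69954927e+00] [ 1.31942405  0.17641893 -0.1607339 ]
```

Request:
send_rows:
  targets:
    - [0, 0, 0, -0.03, 0]
    - [0, 0, 0, -0.03, 0]
    - [0, 0, 0, -0.008, 0]
    - [0, 0, 0, -0.005, 0]
    - [0, 0, 0, -0.005, 0]
  grip_force: 20

```text
time: 15.25
tool_pos: [0.4471, -0.0476, 0.0844]
tool_rot: [-3.14, 0.0, -2.287]
contact_force: [-2.9, -1.6, 4.3]
opening: 0.0447
grip_force: 20.0
```

Request:
send_rows:
  targets:
    - [0, 0, 0, -0.003, 0]
    - [0, 0, 0, -0.003, 0]
    - [0, 0, 0, -0.003, 0]
    - [0, 0, 0, -0.003, 0]
    - [0, 0, 0, 0, 0]

```text
time: 15.75
tool_pos: [0.4469, -0.0474, 0.0718]
tool_rot: [-3.14, 0.0, -2.287]
contact_force: [-1.3, -3.2, 2.2]
opening: 0.0446
grip_force: 20.0
```

```bash
python3 pitch.py
```

```text
t 15.75 [ 0.4469 -0.0474  0.0718] grey 2470
x -35 z -13.0 g 161 n 64 | x -25 z -12.2 g 180 n 1254 | x -15 z -10.4 g 172 n 507 | x -5 z -5.9 g 123 n 306 | x 5 z -4.4 g 123 n 1324 | x 15 z -0.3 g 110 n 1519 | x 25 z 4.5 g 55 n 1211 | x 35 z 7.4 g 59 n 1314 | x 45 z 7.7 g 60 n 9 | 
grey top: pitch down deg 16.522839 z at x=0 mm -4.720803 x range [-0.03050365  0.02288178]
```

Request:
send_rows:
  targets:
    - [0, 0, 0, -0.004, 0]
    - [0, 0, 0, -0.004, 0]
    - [0, 0, 0, -0.004, 0]
    - [0, 0, 0, -0.003, 0]
    - [0, 0, 0, 0, 0]

```text
time: 16.3
tool_pos: [0.4468, -0.0471, 0.0565]
tool_rot: [-3.141, 0.0, -2.287]
contact_force: [-0.6, -3.1, -0.0]
opening: 0.045
grip_force: 20.0
```

Request:
send_rows:
  targets:
    - [0, 0, 0, -0.003, 0]
    - [0, 0, 0, -0.003, 0]
    - [0, 0, 0, -0.003, 0]
    - [0, 0, 0, -0.002, 0]
    - [0, 0, 0, 0, 0]

```text
time: 16.8
tool_pos: [0.4463, -0.0468, 0.0453]
tool_rot: [3.141, -0.0, -2.286]
contact_force: [0.6, -0.5, 0.9]
opening: 0.0446
grip_force: 20.0
```

```bash
python3 pitch.py
```

```text
t 16.8 [ 0.4463 -0.0468  0.0453] grey 8100
x -25 z -23.7 g 138 n 205 | x -15 z -20.3 g 114 n 1761 | x -5 z -8.6 g 100 n 85 | x 5 z -5.3 g 113 n 1632 | x 15 z 2.8 g 110 n 1722 | x 25 z 15.5 g 53 n 1568 | x 35 z 27.0 g 80 n 1364 | x 45 z 63.4 g 153 n 691 | x 55 z 63.5 g 153 n 746 | x 65 z 63.4 g 156 n 752 | x 75 z 63.4 g 156 n 797 | x 85 z 63.5 g 160 n 855 | x 95 z 63.4 g 229 n 878 | 
grey top: pitch down deg 44.850513 z at x=0 mm -3.964983 x range [-0.02064694  0.09899273]
```

Request:
send_rows:
  targets:
    - [0, 0, 0, -0.003, 0]
    - [0, 0, 0, 0, 0]

```text
time: 17.05
tool_pos: [0.4462, -0.0468, 0.0424]
tool_rot: [3.141, -0.0, -2.287]
contact_force: [0.1, -0.4, 0.3]
opening: 0.0448
grip_force: 20.0
```

Request:
send_rows:
  targets:
    - [0, 0, 0, 0, 0]
    - [0, 0, 0, 0, 0]
    - [0, 0, 0, 0.01, 0]
    - [0, 0, 0, 0.02, 0]
    - [0, 0, 0, 0.03, 0]
  grip_force: 50

```text
time: 17.55
tool_pos: [0.445, -0.0465, 0.1025]
tool_rot: [3.138, -0.002, -2.286]
contact_force: [0.9, -0.3, -1.3]
opening: 0.0448
grip_force: 50.0
```

Request:
send_rows:
  targets:
    - [0, 0, 0, 0.03, 0]
    - [0, 0, 0, 0.03, 0]
    - [0, 0, 0, 0.03, 0]
    - [0, 0, 0, 0.02, 0]
    - [0, 0, 0, 0, 0]

```text
time: 18.05
tool_pos: [0.4475, -0.0471, 0.2155]
tool_rot: [-3.137, 0.002, -2.286]
contact_force: [0.4, 0.2, -2.5]
opening: 0.0446
grip_force: 50.0
```

```bash
python3 pitch.py
```

```text
t 18.05 [ 0.4475 -0.0471  0.2155] grey 2319
x -25 z -24.5 g 134 n 52 | x -15 z -21.3 g 113 n 1929 | x -5 z -8.9 g 97 n 63 | x 5 z -5.3 g 111 n 1682 | x 15 z 3.3 g 109 n 1725 | x 25 z 15.5 g 65 n 1244 | x 35 z 20.9 g 72 n 611 | 
grey top: pitch down deg 39.097843 z at x=0 mm -8.74624 x range [-0.02024676  0.03487433]
```

Pitch holds at about 39.5° lens-down. Now turning to face the plate.

Request:
send_rows:
  targets:
    - [0, -0.0008, 0.0031, 0, -0.1366]
    - [0, -0.0008, 0.0031, 0, -0.1366]
    - [0, -0.0008, 0.0031, 0, -0.1366]
    - [0, -0.0008, 0.0031, 0, -0.1366]
    - [0, -0.0008, 0.0031, 0, -0.1366]

```text
time: 18.6
tool_pos: [0.4412, -0.031, 0.2109]
tool_rot: [3.14, -0.004, -2.975]
contact_force: [0.4, 0.2, -1.3]
opening: 0.0447
grip_force: 50.0
```

Request:
send_rows:
  targets:
    - [0, -0.0008, 0.0031, 0, -0.1366]
    - [0, -0.0008, 0.0031, 0, -0.1366]
    - [0, -0.0008, 0.0031, 0, -0.1366]
    - [0, -0.0008, 0.0031, 0, -0.1366]
    - [0, -0.0008, 0.0031, 0, -0.1366]

```text
time: 19.1
tool_pos: [0.4373, -0.0155, 0.2109]
tool_rot: [-3.141, -0.004, 2.625]
contact_force: [0.6, -0.1, -1.8]
opening: 0.0448
grip_force: 50.0
```

Request:
send_rows:
  targets:
    - [0, -0.0008, 0.0031, 0, -0.1366]
    - [0, -0.0008, 0.0031, 0, -0.1366]
    - [0, -0.0008, 0.0031, 0, -0.1366]
    - [0, -0.0008, 0.0031, 0, -0.1366]
    - [0, -0.0008, 0.0031, 0, -0.1366]

```text
time: 19.6
tool_pos: [0.4333, -0.0001, 0.2109]
tool_rot: [-3.139, -0.002, 1.942]
contact_force: [-0.9, -0.4, -1.1]
opening: 0.0449
grip_force: 50.0
```

Request:
send_rows:
  targets:
    - [0, -0.0008, 0.0031, 0, -0.1366]
    - [0, -0.0008, 0.0031, 0, -0.1366]
    - [0, -0.0008, 0.0031, 0, -0.1366]
    - [0, -0.0008, 0.0031, 0, -0.1366]
    - [0, -0.0008, 0.0031, 0, -0.1366]

```text
time: 20.1
tool_pos: [0.4293, 0.0154, 0.2109]
tool_rot: [-3.138, 0.0, 1.259]
contact_force: [0.1, 0.3, -1.6]
opening: 0.0448
grip_force: 50.0
```

Request:
send_rows:
  targets:
    - [0, -0.0008, 0.0031, -0.005, -0.1366]
    - [0, -0.0008, 0.0031, -0.005, -0.1366]
    - [0, -0.0008, 0.0031, -0.0045, -0.1366]
    - [0, 0, 0, 0, 0]
    - [0, 0, 0, 0, 0]

```text
time: 20.6
tool_pos: [0.4275, 0.0244, 0.1973]
tool_rot: [-3.14, 0.001, 0.859]
contact_force: [0.3, 0.3, -2.2]
opening: 0.0443
grip_force: 50.0
```

```bash
python3 pitch.py pics/w3.png;  python3 -c "
from h import *
o=observe();print(o['tool_pos'],o['tool_rot'],o['qpos'],o['contact_force'])
p,d=read_camera('wrist');c=calibration('wrist');c['_o']=o;W=cloud('wrist',d,c).reshape(-1,3)
C=np.array([.5225,.132]);m=(W[:,2]>.08)&(W[:,2]<.094)&(np.hypot(*(W[:,:2]-C).T)<.1)
A=W[m];h=cv2.convexHull((A[:,:2]*1000).astype(np.float32));print(m.sum(),cv2.minEnclosingCircle(h),np.median(A[:,2]))"
```

```text
t 20.6 [0.4275 0.0244 0.1973] grey 2410
x -25 z -24.6 g 103 n 237 | x -15 z -21.1 g 104 n 1753 | x -5 z -9.1 g 102 n 212 | x 5 z -4.7 g 104 n 1671 | x 15 z 4.5 g 103 n 1709 | x 25 z 16.1 g 66 n 1228 | x 35 z 21.1 g 69 n 501 | 
grey top: pitch down deg 39.57991 z at x=0 mm -8.117693 x range [-0.0213628   0.03372405]
[0.42772401 0.02432672 0.19759932] [-3.14069164e+00  7.55178636e-04  8.58210162e-01] [-1.22382023e-01  1.95444199e-01  1.81542950e+00 -1.39172443e-04
  1.13188783e+00  5.90263697e-01] [-0.23320533 -0.56690945 -1.39447585]
22035 ((518.370849609375, 129.04754638671875), 82.57933807373047) 0.08622737134302544
```

View pics/w3.png

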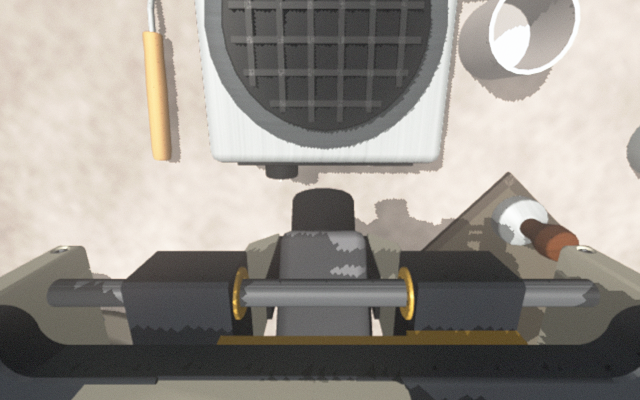

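The collar at (323,205) points up the picture at the plate, seen at (325,60). The beam is computed to land within 5 mm of the plate's middle, with the lens about 0.15 m away. A small correction, then hold.

Request:
send_rows:
  targets:
    - [0, 0.002, 0.0025, 0, 0]
    - [0, 0, 0, 0, 0]
    - [0, 0, 0, 0, 0]
    - [0, 0, 0, 0, 0]
    - [0, 0, 0, 0, 0]

```text
time: 21.2
tool_pos: [0.43, 0.0268, 0.1982]
tool_rot: [3.141, -0.0, 0.855]
contact_force: [0.4, -0.5, -1.4]
opening: 0.0446
grip_force: 50.0
```

Request:
send_rows:
  targets:
    - [0, 0, 0, 0, 0]
    - [0, 0, 0, 0, 0]
    - [0, 0, 0, 0, 0]
    - [0, 0, 0, 0, 0]
    - [0, 0, 0, 0, 0]

```text
time: 21.7
tool_pos: [0.43, 0.0269, 0.1981]
tool_rot: [3.141, 0.0, 0.855]
contact_force: [0.1, 0.6, -2.1]
opening: 0.0449
grip_force: 50.0
```

Request:
send_rows:
  targets:
    - [0, 0, 0, 0, 0]
    - [0, 0, 0, 0, 0]
    - [0, 0, 0, 0, 0]
    - [0, 0, 0, 0, 0]
    - [0, 0, 0, 0, 0]

```text
time: 22.2
tool_pos: [0.43, 0.0268, 0.1981]
tool_rot: [3.142, 0.0, 0.855]
contact_force: [0.7, 1.0, -2.1]
opening: 0.0446
grip_force: 50.0
```

Request:
send_rows:
  targets:
    - [0, 0, 0, 0, 0]
    - [0, 0, 0, 0, 0]
    - [0, 0, 0, 0, 0]
    - [0, 0, 0, 0, 0]
    - [0, 0, 0, 0, 0]

```text
time: 22.7
tool_pos: [0.43, 0.0268, 0.1981]
tool_rot: [3.141, 0.0, 0.855]
contact_force: [-0.5, 0.5, -2.4]
opening: 0.0444
grip_force: 50.0
```

Request:
send_rows:
  targets:
    - [0, 0, 0, 0, 0]
    - [0, 0, 0, 0, 0]
    - [0, 0, 0, 0, 0]
    - [0, 0, 0, 0, 0]
    - [0, 0, 0, 0, 0]

```text
time: 23.2
tool_pos: [0.43, 0.0269, 0.1981]
tool_rot: [3.142, 0.0, 0.855]
contact_force: [0.5, -0.5, -1.8]
opening: 0.0447
grip_force: 50.0
```

Request:
send_rows:
  targets:
    - [0, 0, 0, 0, 0]
    - [0, 0, 0, 0, 0]
    - [0, 0, 0, 0, 0]
    - [0, 0, 0, 0, 0]
    - [0, 0, 0, 0, 0]

```text
time: 23.7
tool_pos: [0.43, 0.0269, 0.1981]
tool_rot: [3.142, 0.0, 0.855]
contact_force: [-0.2, -0.2, -2.2]
opening: 0.0444
grip_force: 50.0
```

```bash
python3 pitch.py|tail -1;python3 -c "
from cell import *
o=observe();print(o['time'],o['tool_pos'],o['tool_rot'])"
```

```text
grey top: pitch down deg 39.567528 z at x=0 mm -8.113036 x range [-0.02137375  0.03384318]
23.75 [0.43003581 0.02685214 0.19814493] [3.14146770e+00 2.70679635e-05 8.54837655e-01]
```

Measured with a steady hold of over 2.5 s. Back to the mat.

Request:
send_rows:
  targets:
    - [0, 0.0047, -0.0219, 0, 0.0631]
    - [0, 0.0047, -0.0219, 0, 0.0631]
    - [0, 0.0047, -0.0219, 0, 0.0631]
    - [0, 0.0047, -0.0219, 0, 0.0631]
    - [0, 0.0047, -0.0219, 0, 0.0631]

```text
time: 24.25
tool_pos: [0.4537, -0.0835, 0.1981]
tool_rot: [3.142, -0.0, 1.173]
contact_force: [0.4, 1.1, -2.0]
opening: 0.0446
grip_force: 50.0
```

Request:
send_rows:
  targets:
    - [0, 0.0047, -0.0219, 0, 0.0631]
    - [0, 0.0047, -0.0219, 0, 0.0631]
    - [0, 0.0047, -0.0219, 0, 0.0631]
    - [0, 0.0047, -0.0219, 0, 0.0631]
    - [0, 0.0047, -0.0219, 0, 0.0631]

```text
time: 24.75
tool_pos: [0.4771, -0.193, 0.198]
tool_rot: [-3.141, -0.0, 1.488]
contact_force: [0.5, -0.3, -1.6]
opening: 0.0445
grip_force: 50.0
```

Request:
send_rows:
  targets:
    - [0, 0.0047, -0.0219, 0, 0.0631]
    - [0, 0.0047, -0.0219, 0, 0.0631]
    - [0, 0.0047, -0.0219, 0, 0.0631]
    - [0, 0.0047, -0.0219, 0, 0.0631]
    - [0, 0, 0, 0, 0]

```text
time: 25.25
tool_pos: [0.496, -0.2822, 0.1976]
tool_rot: [3.142, 0.001, 1.737]
contact_force: [0.3, -0.2, -1.8]
opening: 0.0448
grip_force: 50.0
```

Request:
send_rows:
  targets:
    - [0, 0, 0, -0.04, 0]
    - [0, 0, 0, -0.04, 0]
    - [0, 0, 0, -0.04, 0]
    - [0, 0, 0, -0.025, 0]
    - [0, 0, 0, -0.008, 0]

```text
time: 25.75
tool_pos: [0.4941, -0.278, 0.0422]
tool_rot: [-3.138, -0.005, 1.738]
contact_force: [-0.1, -0.3, -1.8]
opening: 0.0446
grip_force: 50.0
```

Request:
send_rows:
  targets:
    - [0, 0, 0, 0, 0]
    - [0, 0, 0, 0, 0]
  grip_force: 10

```text
time: 25.95
tool_pos: [0.4967, -0.2801, 0.0465]
tool_rot: [3.14, 0.002, 1.738]
contact_force: [-0.8, -0.4, -2.5]
opening: 0.0447
grip_force: 10.0
```

```bash
python3 pitch.py;python3 -c "
from cell import *
o=observe();print(o['time'],o['tool_pos'],o['tool_rot'],o['contact_force'])"
```

```text
t 25.95 [ 0.4967 -0.2801  0.0465] grey 8270
x -25 z -24.2 g 103 n 45 | x -15 z -21.3 g 103 n 1932 | x -5 z -8.9 g 94 n 42 | x 5 z -5.6 g 180 n 1663 | x 15 z 3.0 g 174 n 1750 | x 25 z 16.2 g 57 n 1513 | x 35 z 57.5 g 130 n 1351 | x 45 z 58.6 g 134 n 740 | x 55 z 58.5 g 135 n 745 | x 65 z 58.6 g 135 n 803 | x 75 z 58.6 g 135 n 863 | x 85 z 58.5 g 136 n 878 | x 95 z 58.5 g 136 n 939 | 
grey top: pitch down deg 42.442307 z at x=0 mm -5.943447 x range [-0.01973234  0.09931503]
26.0 [ 0.49685672 -0.28032865  0.04688469] [3.13934786e+00 2.26106082e-03 1.73815602e+00] [-0.1445047  -0.8026591  -1.02225884]
```

Request:
send_rows:
  targets:
    - [0, 0, 0, 0, 0]
    - [0, 0, 0, 0, 0]
    - [0, 0, 0, 0, 0]
  grip_force: 6

```text
time: 26.3
tool_pos: [0.4961, -0.28, 0.0458]
tool_rot: [3.141, 0.001, 1.738]
contact_force: [-0.8, 0.0, -1.6]
opening: 0.0451
grip_force: 6.0
```

```bash
python3 pitch.py|sed -n 2p
```

```text
x -25 z -24.4 g 102 n 35 | x -15 z -21.4 g 103 n 1938 | x -5 z -9.1 g 98 n 39 | x 5 z -5.5 g 180 n 1681 | x 15 z 3.0 g 175 n 1724 | x 25 z 16.2 g 57 n 1520 | x 35 z 56.8 g 131 n 1340 | x 45 z 57.9 g 134 n 750 | x 55 z 57.9 g 134 n 754 | x 65 z 57.9 g 135 n 806 | x 75 z 57.9 g 136 n 866 | x 85 z 57.9 g 136 n 884 | x 95 z 57.8 g 136 n 948 |
```

Request:
send_rows:
  targets:
    - [0, 0, 0, -0.003, 0]
    - [0, 0.0003, -0.002, -0.002, 0]
    - [0, 0.0005, -0.003, -0.0015, 0]
    - [0, 0.0005, -0.003, -0.0015, 0]
    - [0, 0.0005, -0.003, -0.0015, 0]

```text
time: 26.85
tool_pos: [0.4978, -0.2913, 0.0355]
tool_rot: [3.141, 0.0, 1.738]
contact_force: [-0.2, 0.5, -1.2]
opening: 0.0452
grip_force: 6.0
```

```bash
python3 pitch.py|sed -n 2p
```

```text
x -25 z -18.7 g 111 n 773 | x -15 z -15.7 g 112 n 1151 | x -5 z -7.6 g 112 n 157 | x 5 z -4.9 g 216 n 1482 | x 15 z 0.8 g 200 n 1622 | x 25 z 9.2 g 60 n 1242 | x 35 z 16.8 g 66 n 1778 | x 45 z 47.6 g 134 n 821 | x 55 z 47.6 g 134 n 844 | x 65 z 47.6 g 134 n 892 | x 75 z 47.7 g 135 n 965 | x 85 z 47.6 g 135 n 986 | x 95 z 47.6 g 135 n 1040 |
```

It is levelling nicely, at about 28°. Continuing.

Request:
send_rows:
  targets:
    - [0, 0.0005, -0.003, -0.0015, 0]
    - [0, 0.0005, -0.003, -0.0015, 0]
    - [0, 0.0005, -0.003, -0.002, 0]
    - [0, 0.0005, -0.003, -0.002, 0]
    - [0, 0, 0, 0, 0]

```text
time: 27.4
tool_pos: [0.4996, -0.3032, 0.0284]
tool_rot: [-3.142, 0.0, 1.738]
contact_force: [-0.1, -0.4, -0.9]
opening: 0.045
grip_force: 6.0
```

```bash
python3 pitch.py|sed -n 2p
```

```text
x -45 z -1.8 g 109 n 28 | x -35 z -2.4 g 115 n 862 | x -25 z -3.0 g 115 n 828 | x -5 z -4.3 g 117 n 358 | x 5 z -4.7 g 178 n 1104 | x 15 z -3.5 g 171 n 1406 | x 25 z -2.4 g 54 n 1152 | x 35 z -2.5 g 55 n 1391 | x 45 z 20.5 g 118 n 1955 | x 55 z 40.6 g 134 n 920 | x 65 z 40.6 g 134 n 957 | x 75 z 40.5 g 135 n 1041 | x 85 z 40.5 g 135 n 1043 | x 95 z 40.6 g 135 n 1143 |
```

Request:
send_rows:
  targets:
    - [0, 0, 0, -0.002, 0]
    - [0, 0, 0, -0.002, 0]
    - [0, 0, 0, -0.001, 0]
    - [0, 0, 0, 0, 0]
    - [0, 0, 0, 0, 0]

```text
time: 27.95
tool_pos: [0.4996, -0.3027, 0.0235]
tool_rot: [-3.142, -0.0, 1.738]
contact_force: [-0.4, 1.0, -1.4]
opening: 0.0444
grip_force: 6.0
```

```bash
python3 pitch.py|sed -n 2p
```

```text
x -35 z -4.4 g 116 n 773 | x -25 z -4.4 g 117 n 948 | x -15 z -5.0 g 112 n 16 | x -5 z -4.4 g 120 n 359 | x 5 z -4.5 g 182 n 1134 | x 15 z -2.8 g 169 n 1425 | x 25 z -1.0 g 56 n 1168 | x 35 z -0.8 g 56 n 1313 | x 45 z 25.5 g 118 n 1885 | x 55 z 35.6 g 134 n 966 | x 65 z 35.7 g 135 n 1022 | x 75 z 35.6 g 135 n 1087 | x 85 z 35.7 g 135 n 1116 | x 95 z 35.7 g 135 n 1187 |
```

Request:
send_rows:
  targets:
    - [0.7, 0, 0, 0, 0]
    - [0.8, 0, 0, 0, 0]
    - [0.9, 0, 0, 0, 0]
    - [0.9, 0, 0, 0, 0]
    - [0.9, 0, 0, 0, 0]

```text
time: 28.5
tool_pos: [0.4997, -0.3028, 0.0237]
tool_rot: [3.141, 0.0, 1.738]
contact_force: [0.3, 0.1, 0.8]
opening: 0.0802
grip_force: 0.0
```

Request:
send_rows:
  targets:
    - [0.9, 0, 0, 0.02, 0]
    - [0.9, 0, 0, 0.04, 0]
    - [0.9, 0, 0, 0.04, 0]
    - [0.9, 0, 0, 0.04, 0]
    - [0.9, 0, 0, 0.04, 0]

```text
time: 29.0
tool_pos: [0.4994, -0.3026, 0.2054]
tool_rot: [3.141, 0.0, 1.738]
contact_force: [0.7, -1.0, -0.2]
opening: 0.0824
grip_force: 0.0
```

Request:
send_rows:
  targets:
    - [0.9, -0.03, 0, 0.02, 0]
    - [0.9, -0.03, 0, 0, 0]
    - [0.9, -0.03, 0, 0, 0]
    - [0.9, 0, 0, 0, 0]
    - [0.9, 0, 0, 0, 0]

```text
time: 29.5
tool_pos: [0.4097, -0.303, 0.2241]
tool_rot: [3.141, 0.001, 1.737]
contact_force: [0.1, 0.5, 0.5]
opening: 0.0828
grip_force: 0.0
```

```bash
python3 - <<'E'
from h import *
print(observe()["time"],observe()["contact_force"])
p,d=read_camera("scene");cv2.imwrite("pics/s9.png",cv2.resize(p[130:290,170:450,::-1],None,fx=2.5,fy=2.5))
E
```

```text
29.5 [0.10551841 0.49230746 0.48187551]
```

View pics/s9.png

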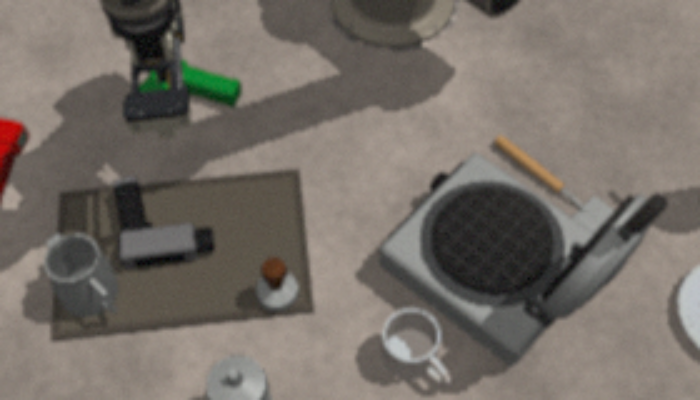

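The thermometer lies flat on the mat at (165,240), the lid leans back at (620,250), and the bystanders are in place. Handing in.

```bash
python3 -c "
from cell import *
print(hand_in())"
```

```text
the job is handed in; nothing more can be done
None
```

The job is handed in, with no verdict shown: the lid was eased back onto its stop, the plate's middle was measured from about 15 cm for over two seconds, and the thermometer was laid flat on the mat and released.

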